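Pin the sliding anvil of a setting gauge with a taper pin

TASK

Get the sloping setting gauge ready: lift the chrome extension rod out of its vees and lay it fully down in the free middle groove of the oak rod rack, then take the black-handled taper pin from the green tube and drive it square through the sliding anvil's foot and the bed below until its shoulder is home, drawing the anvil into line, and let go. Let the pin do the pulling: do not push the anvil with the gripper's fingers. Leave the micrometer head, the brass collar and the other two rods where they lie, and the green tube standing.

Things in the scene. Friction and masses are not known exactly. Their poses are not given: they have to be found in the camera images.
- gauge: setting gauge, fixed: grey base 104 x 206 mm, two cheeks, and a steel bed sloping 30 degrees, falling towards the robot. Origin: centre of underside; z up, x level to the uphill side, y level along the bed. On the bed stand two 90-degree vee rests (8 mm thick, 56 mm wide, peaks 36.5 mm above the bed) and the fixed anvil block (44 x 14 x 42 mm high), at y = -95, -30 and -142 mm of bed.
- bed: the gauge's steel bed, 86 (up the slope) x 210 x 12 mm. Origin: centre of the pin hole's mouth in its top face; z square to the face (30 degrees from vertical, leaning to the robot), x up the slope, y level along it (bed spans y -150 to +60 mm). Hole 14 mm, round, right through, clear for 50 mm below the top face. A rod in the vees lies along y, centre line at x = 0, z = 30 mm, right over the hole.
- anvil: sliding anvil on the bed. Axes as bed; origin: centre of its 14 mm round through hole at the foot's underside (the bed's top face), so in line it is at x = 0, y = 0 of bed. Brass foot 76 mm in x, y from -21 to +45 mm, 10 mm thick; dark upright block with the lapped face, 44 mm in x, y from 28 to 44 mm, 44 mm high.
- anvil_hole (a point): mouth of the anvil's pin hole in the foot's top face, 10 mm above the bed's top. The anvil starts 3 to 5 mm out of line along the bed's +y and up to 1.5 mm up or down the slope. It is stiff: about 3 N makes it slide, up to 6 mm (+y), 3 mm other ways, and it stays where left.
- rod_long: the chrome extension rod that lies in the gauge's vees: 12 mm diameter, 150 mm long (brass bayonet spigot 7 mm more at its +y end). Origin at its middle, y along the rod. 80 to 130 g.
- rack: oak rod rack, fixed. Origin: centre of underside, z up. Board 136 (x) x 110 (y) x 8 mm with two strips, 12 mm thick, at y = -35 and +35 mm, each with 90-degree vee grooves at x = -40, 0, +40 mm, peaks 46 mm above the underside. Rods lie along y; fully down, a rod's centre line is 34.5 mm above the origin. The middle groove is free for the long rod, its middle within 30 mm of rack centre.
- rod_short: bystander: chrome rod 12 mm diameter, 100 mm long, in the rack's groove at x = -40 mm. Origin at its middle, y along it.
- rod_mid: bystander: chrome rod 12 mm diameter, 125 mm long, in the rack's groove at x = +40 mm. Origin at its middle, y along it.
- tray: dented tin tray, fixed, 150 (x) x 100 (y) x 18 mm high, walls and floor 2 mm. Origin: centre of its underside. Holds the green tube with the pin at one end and the brass collar at the other.
- tube: green plastic spacer tube standing loose in the tray: 34 mm outside, 18 mm bore, 56 mm high. Origin: centre of its underside. The pin stands in it.
- pin: tapered alignment pin, 80 to 130 g, upright in the green tube. Origin: centre of its shoulder's underside (resting on the tube's rim), z up along the handle. Above: steel shoulder disc 26 mm diameter, 4 mm thick, then black phenolic handle 22 mm diameter from 4 to 54 mm. Below: 13 mm parallel shank for 20 mm, then a 30 mm tapered nose to a 5 mm tip.
- pin_tip (a point): the pin's tip, 50 mm below its shoulder.
- mic_head: bystander: satin inside micrometer head, 22 mm diameter, 90 mm long, lying on the drawer floor on the robot's side of the gauge. Origin at its middle, on its axis, y along it.
- collar: bystander: worn brass lock collar, 30 mm outside, 13 mm high, lying in the tin tray. Origin: centre of its underside.
There are look-alikes about, which are no part of the job. Leave any orange look-alike of the pin alone.

How it is judged:
By the outcome, as a careful person would: the job done as asked, in the order asked, and still so for the second after the job is handed in, with the robot touching nothing.
It also fails if it takes over 54 s, if anything falls off the work surface, if the arm or the gripper's body presses on something with over 40 N, if the wrist force passes 120 N, or if a joint passes its speed limit or range.

ROBOT

A 6-joint arm with a two-finger parallel gripper is mounted at the origin on the work surface. World frame = base frame: x ahead of the robot, y to its left, z up, the work surface at z = 0. Lengths are in m, angles in rad, forces in N, time in s.
With the tool pointing down it reaches from about 0.35 to 0.925 m from the base axis. Payload 6.4 kg.
Tool frame: the origin (TCP) lies on the mounting face of the last link; the fingertips stand 199 mm ahead of it and the grasp point (between the pads) lies 180 mm ahead of it (ctrl.grasp_offset is the distance from the TCP to the grasp point, in m); z points along the fingers, y is the line along which they close (so a half turn about z gives the same grasp; the last joint's range is limited). The gripper opens to 94 mm and grips with 3 to 60 N. Pads are 16 mm wide; open, the fingers measure 119 mm over their backs; the gripper's body (75 mm by 177 mm) begins 78 mm behind the grasp point.
Start: joints at [1.103, 0.245, 1.558, -0, 1.339, -0.174], TCP at [0.188, 0.622, 0.405] pointing down, gripper open.
Joint ranges: [-3.13, 3.13], [-1.02, 2.26], [0.13, 2.54], [-0.95, 4.09], [0.21, 2.88], [-2.74, 2.74]. Speed limits (rad/s): [2.57, 2.57, 3.14, 3.14, 3.14, 3.14].

INTERFACE

Orientations are given as a 3x3 rotation matrix whose columns are the frame's x, y, z axes.
In Python, from bench import ctrl, viewer, nets gives the robot as it stands.
- The arm moves only by the shell command python3 -m inch 'ROWS' [FORCE]. ROWS is text: rows parted by semicolons, each of 7 numbers parted by spaces: the shift along the tool's x, y, z in m, then the turn, a rotation vector about the tool's x, y, z in degrees, then the opening, from 0 (shut) to 1 (fully open). A call has 1 to 20 rows; each row is the pose to reach, as a shift and turn from the pose commanded when the call began, along the tool's axes at that moment; what a row does not reach only later rows make up. A row lasts 1/8 s, in which the tool goes at most 62.5 mm and 10.7 degrees, less where a joint would pass 70% of its speed; a pose out of reach is approached as far as the arm can. A call with a gripper value outside its range is refused whole. The fingers move at their own pace and stop on an object; FORCE is the grip in N (left out, the last holds). Time passes only in rows, so rows that repeat a pose let the fingers close. It gives the time, the measured TCP pose, the force, the opening and the grip force at its end, in the units of the state.
- ctrl.sense(): the state, without advancing time (a new reading comes with each control period).
- viewer.read_camera(name): name is "scene" or "top" or "wrist"; returns (picture, depth): 420x560x3 uint8, blue, green, red; 420x560 float32, m along the optical axis (not along the pixel's ray), 0 where there is no reading.
- viewer.get_calibration(name): a dict with "fovy" (degrees; the focal length in pixels is half the picture's height over the tangent of half this angle, whatever the lens; pixels are square), "cx", "cy" (the principal point, pixels), "cam_to_world" (4x4, takes a point from camera to world coordinates); the wrist camera has in their place "hand_eye" (4x4, takes a point from camera to tool coordinates, whose origin is the TCP and whose axes are the flange's). Camera axes: x right, y up, looking along -z (the intrinsics and any distortion apply to the point x, -y, -z); pixel columns grow to the right and rows downward; lengths in m; the calibration is good to about 2 mm. A picture is of the moment at which its call begins: read the wrist's pose just before it. get_calibration takes no time and is no camera call.
- ctrl.job_done(): hands the job in; it is judged then, once.
Trained networks look in the newest picture that a camera, given by its name, has taken for a name from the list of things; names that differ only in an ending like _2 or _b are one class to them, and where a whole thing is asked for, a point or a joint stands for the part that bears it (a point fixed in the world has none). Each returns a list of dicts, best first, with "confidence" (0 to 1); they miss things now and then, are a little off and sometimes report something else, mostly with a low value. They report only what shows in the picture. A call takes as long as a camera call. They do not tell look-alikes from the thing itself.
- nets.find_in(camera, thing): "bbox" ([left, top, right, bottom] in pixels, round what is visible of it).
- nets.masks_of(camera, thing): "mask" (420x560 bool, what is visible of it) and "bbox" ([left, top, right, bottom] in pixels, round what is visible of it).
- nets.place_of(camera, thing): "location" ([row, column] in pixels: a listed point, or the origin of a listed thing).
The state is a dict: "t": time; "joints": joint angles; "dq": joint speeds; "effort": joint torques, N m; "ee_pos": TCP position; "ee_rot": TCP orientation; "force": force on the tool from outside, world axes, zero at the start; "torque": the same for the moment, N m; "grip_width": finger opening in m; "finger_force": force on a finger pad.
Only numpy, scipy, OpenCV 4.12 (cv2) and the standard library are available. Lean on these libraries where they do the work, as an engineer would, in place of code of your own. Each camera call takes 0.05 s, during which the arm holds its last target. There are 200 camera calls.

## Working session

There is one attempt and no reset: what is moved stays moved. The work goes in short steps, Python scripts to look and compute and a shell command to move; the robot and the scene stay as the last step left them, time stands still between calls to the robot, and variables do not carry over. Pictures are saved under pics/ and viewed, at most 10 in all, crops included, and the job is handed in when it is done.

```bash
ls; mkdir -p pics; python3 - <<'E'
from bench import ctrl, viewer, nets
import cv2,numpy as np
s=ctrl.sense();print(s['t'],s['ee_pos'],s['ee_rot'])
for c in ['scene','top']:
    im,d=viewer.read_camera(c);cv2.imwrite(f'pics/{c}0.png',im);np.save(f'{c}_d.npy',d)
    k=viewer.get_calibration(c);print(c,k)
    for n in ['gauge','bed','anvil','anvil_hole','rod_long','rack','rod_short','rod_mid','tray','tube','pin','pin_tip','mic_head','collar']:
        print(n,[([round(float(v)) for v in r['location']],round(r['confidence'],2)) for r in nets.place_of(c,n)[:3]])
print(ctrl.sense()['t'],viewer.get_calibration('wrist'))
E
```

```text
pics
0.0 [0.18812992 0.62195638 0.40358076] [[-9.57159197e-01  2.89560997e-01 -8.37087213e-04]
 [ 2.89562028e-01  9.57157819e-01 -1.65564435e-03]
 [ 3.21814543e-04 -1.82710389e-03 -9.99998279e-01]]
scene {'fovy': 54.1886992994075, 'cx': 283.36660076061236, 'cy': 203.56440959379955, 'cam_to_world': array([[ 0.25300669, -0.72630517,  0.63911533,  1.09424405],
       [ 0.96745757,  0.18743395, -0.1699834 , -0.05099345],
       [ 0.00366791,  0.66132391,  0.75009148,  0.79475348],
       [ 0.        ,  0.        ,  0.        ,  1.        ]])}
gauge [([283, 244], 0.67)]
bed []
anvil [([265, 267], 0.75)]
anvil_hole [([259, 264], 0.82)]
rod_long [([254, 237], 0.82)]
rack []
rod_short [([241, 107], 0.73)]
rod_mid [([271, 96], 0.81), ([256, 263], 0.35)]
tray [([223, 357], 0.68), ([280, 244], 0.47)]
tube [([234, 362], 0.55), ([242, 106], 0.35)]
pin [([193, 451], 0.74), ([220, 369], 0.69)]
pin_tip [([208, 445], 0.69)]
mic_head [([213, 192], 0.67)]
collar [([206, 358], 0.6)]
top {'fovy': 57.79579518581348, 'cx': 279.0157766160254, 'cy': 208.89644219544843, 'cam_to_world': array([[-0.01422895,  0
[... 509 characters left out ...]
[([198, 423], 0.63)]
tray [([205, 209], 0.81), ([170, 297], 0.71), ([218, 205], 0.25)]
tube [([192, 207], 0.53)]
pin [([188, 205], 0.6), ([203, 122], 0.51), ([164, 300], 0.27)]
pin_tip [([201, 126], 0.71)]
mic_head [([248, 342], 0.5)]
collar [([220, 201], 0.44)]
1.5 {'fovy': 63.89084946952588, 'cx': 281.22718078530846, 'cy': 209.59502403144546, 'hand_eye': array([[ 6.39900340e-05,  9.70587588e-01,  2.40748272e-01,
         7.10224156e-02],
       [ 9.99999883e-01,  5.30841860e-05, -4.79807716e-04,
        -3.27725322e-04],
       [-4.78475340e-04,  2.40748275e-01, -9.70587471e-01,
         1.97637751e-02],
       [ 0.00000000e+00,  0.00000000e+00,  0.00000000e+00,
         1.00000000e+00]])}
```

View both.

View pics/scene0.png

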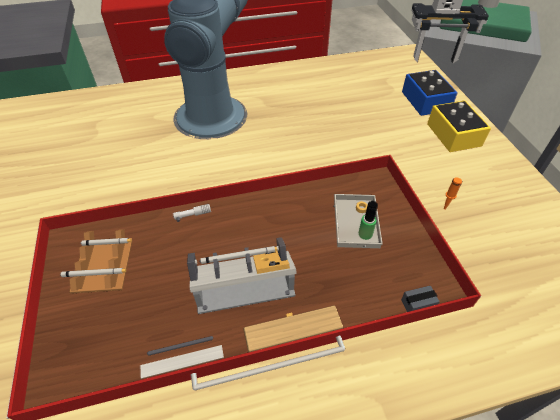

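View pics/top0.png

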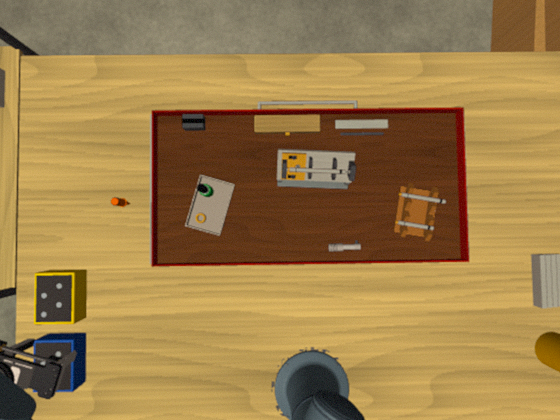

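```bash
cat > h.py <<'E'
from bench import ctrl, viewer, nets
import cv2,numpy as np
from scipy.spatial.transform import Rotation as Ro
np.set_printoptions(precision=4,suppress=True)
def cam(c,s=None):
    k=viewer.get_calibration(c); f=210/np.tan(np.radians(k['fovy']/2))
    if c=='wrist':
        T=np.eye(4);T[:3,:3]=s['ee_rot'];T[:3,3]=s['ee_pos'];M=T@k['hand_eye']
    else: M=k['cam_to_world']
    return f,k['cx'],k['cy'],np.array(M)
def ray(C,r,c):
    f,cx,cy,M=C; d=M[:3,:3]@np.array([(c-cx)/f,-(r-cy)/f,-1]); return M[:3,3],d
def at_z(C,r,c,z):
    o,d=ray(C,r,c); return o+d*(z-o[2])/d[2]
def at_d(C,r,c,D):
    o,d=ray(C,r,c); return o+d*D
def proj(C,p):
    f,cx,cy,M=C; q=M[:3,:3].T@(np.asarray(p)-M[:3,3]); return np.array([cy-f*q[1]/-q[2],cx+f*q[0]/-q[2]])
def go(gp,zax,yax,s=None):
    """shift (mm) and turn(deg) in tool axes to put grasp point at gp with tool z, y (closing) axes"""
    s=s or ctrl.sense(); R=np.array(s['ee_rot']);z=np.array(zax)/np.linalg.norm(zax);y=np.array(yax,float);y-=z*(y@z);y/=np.linalg.norm(y)
    best=None
    for sg in(1,-1):
        G=np.c_[np.cross(sg*y,z),sg*y,z]; rv=Ro.from_matrix(R.T@G).as_rotvec(degrees=True)
        if best is None or np.linalg.norm(rv)<np.linalg.norm(best[1]): best=(R.T@(np.array(gp)-.18*z-s['ee_pos']),rv)
    print('shift m',best[0],'turn',best[1].round(2)); return best
E
python3 - <<'E'
from h import *
C=cam('top');d=np.load('top_d.npy')
for n,(r,c),z in [('pin top',(188,204),.112),('tube',(192,207),.03),('hole',(166,296),.08),('rodm',(198,423),.035),('rods',(225,413),.035),('rack',(211,416),0),('rodlong +y',(171,289),.1),('rodlong -y',(171,353),.1),('base corner TL',(152,277),.0),('base BL',(180,277),0),('base BR',(189,348),0),('mic',(248,342),.01),('collar',(218,201),.02)]:
    print(n,at_z(C,r,c,z),'depth',at_d(C,r,c,d[r,c]))
print(ctrl.grasp_offset)
E
```

```text
pin top [0.5692 0.2857 0.112 ] depth [0.5681 0.2838 0.1223]
tube [0.5661 0.2924 0.03  ] depth [0.5619 0.2845 0.0749]
hole [0.6297 0.0395 0.08  ] depth [0.6314 0.0389 0.0696]
rodm [ 0.5402 -0.3251  0.035 ] depth [ 0.5392 -0.3194  0.0496]
rods [ 0.4634 -0.2941  0.035 ] depth [ 0.4635 -0.2894  0.0478]
rack [ 0.5045 -0.3169  0.    ] depth [ 0.5039 -0.3109  0.0162]
rodlong +y [0.6133 0.0597 0.1   ] depth [0.6166 0.0588 0.0769]
rodlong -y [ 0.6111 -0.1127  0.1   ] depth [ 0.6097 -0.1106  0.11  ]
base corner TL [0.6848 0.0905 0.    ] depth [0.683  0.0905 0.009 ]
base BL [0.6016 0.0916 0.    ] depth [0.6006 0.0917 0.0078]
base BR [ 0.5722 -0.1175  0.    ] depth [ 0.5712 -0.1154  0.0106]
mic [ 0.3996 -0.0942  0.01  ] depth [ 0.4007 -0.091   0.0288]
collar [0.4922 0.3119 0.02  ] depth [0.4925 0.3139 0.0095]
0.1804
```

```bash
python3 - <<'E'
from h import *
go([.552,0,.204],[.5,0,-.866],[.866,0,.5])
E
```

```text
shift m [-0.4422 -0.5162  0.0448] turn [-25.78 -19.13  71.39]
```

```bash
R='-0.442 -0.516 0.045 -25.8 -19.1 71.4 0.5'; python3 -m inch '-0.442 -0.516 0.045 -25.8 -19.1 71.4 0.5;-0.442 -0.516 0.045 -25.8 -19.1 71.4 0.5;-0.442 -0.516 0.045 -25.8 -19.1 71.4 0.5;-0.442 -0.516 0.045 -25.8 -19.1 71.4 0.5;-0.442 -0.516 0.045 -25.8 -19.1 71.4 0.5;-0.442 -0.516 0.045 -25.8 -19.1 71.4 0.5;-0.442 -0.516 0.045 -25.8 -19.1 71.4 0.5;-0.442 -0.516 0.045 -25.8 -19.1 71.4 0.5;-0.442 -0.516 0.045 -25.8 -19.1 71.4 0.5;-0.442 -0.516 0.045 -25.8 -19.1 71.4 0.5;-0.442 -0.516 0.045 -25.8 -19.1 71.4 0.5;-0.442 -0.516 0.045 -25.8 -19.1 71.4 0.5;-0.442 -0.516 0.045 -25.8 -19.1 71.4 0.5'
python3 - <<'E'
from h import *
s=ctrl.sense();print(s['t'],s['ee_pos'],s['ee_rot'],s['dq'],s['force'])
im,d=viewer.read_camera('wrist');cv2.imwrite('pics/w1.png',im);np.save('w1.npy',d)
import pickle;pickle.dump(s,open('w1.pkl','wb'))
for n in ['bed','anvil','anvil_hole','rod_long']:
    for r in nets.place_of('wrist',n)[:2]: print(n,r)
for r in nets.masks_of('wrist','rod_long')[:1]: np.save('rodmask.npy',r['mask']);print(r['bbox'],r['confidence'])
E
```

```text
t: 3.12
ee_pos: [0.4617, 0.0004, 0.3595]
ee_rot: [[0.0, 0.866, 0.5], [1.0, -0.001, 0.001], [0.001, 0.5, -0.866]]
force: [0.8, 0.3, 0.0]
grip_width: 0.0467
finger_force: 0.0
3.125 [0.4617 0.0004 0.3595] [[ 0.0002  0.8663  0.4996]
 [ 1.     -0.0006  0.0007]
 [ 0.0009  0.4996 -0.8663]] [ 0.032  -0.0137  0.0105 -0.0003 -0.0002 -0.0021] [0.8347 0.3495 0.0348]
bed {'location': [170.5, 289.2], 'confidence': 0.84}
anvil {'location': [166.2, 283.7], 'confidence': 0.7}
anvil_hole {'location': [166.9, 287.0], 'confidence': 0.91}
rod_long {'location': [228.9, 286.1], 'confidence': 0.82}
[278.7, 135.0, 294.7, 309.7] 0.71
```

View pics/w1.png

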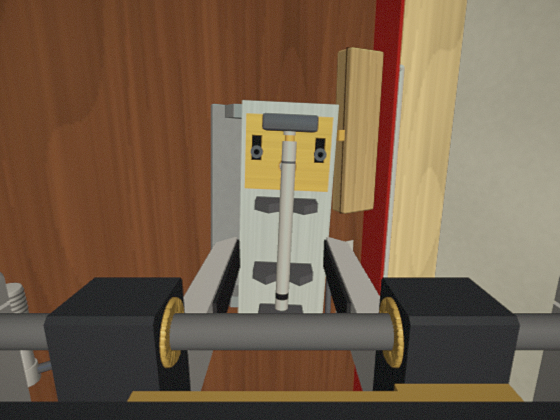

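```bash
python3 - <<'E'
from h import *
import pickle
s=pickle.load(open('w1.pkl','rb'));d=np.load('w1.npy');m=np.load('rodmask.npy');C=cam('wrist',s)
f,cx,cy,M=C
rr,cc=np.mgrid[:420,:560]
P=np.stack([(cc-cx)/f,-(rr-cy)/f,-np.ones_like(d)],-1)*d[...,None]
P=P@M[:3,:3].T+M[:3,3]
ok=(d>0)
# bed pixels
b=np.zeros_like(m);b[215:258,245:272]=1;b[215:258,300:325]=1;b[107:112,248:330]=1;b&=ok
X=P[b];
for _ in range(4):
    c0=np.median(X,0) if _==0 else X.mean(0);n=np.linalg.svd(X-c0,full_matrices=False)[2][2];n*=np.sign(n[2]);e=(X-c0)@n;X=X[abs(e)<max(.002,2*e.std()*0+.002)]
print('bed',len(X),c0,n,'tilt',np.degrees(np.arccos(n[2])),'yaw',np.degrees(np.arctan2(n[1],-n[0])),e.std())
mm=m&ok; mm[:142]=0
Y=P[mm];h=(Y-c0)@n;print('h pct',np.percentile(h,[5,25,50,75,95]))
Y=Y[(h>.026)&(h<.04)]
# centre per row
c1=Y.mean(0);v=np.linalg.svd(Y-c1)[2][0] if len(Y)<3000 else np.linalg.svd(Y-c1,full_matrices=False)[2][0]
v*=np.sign(v[1]);print('rod dir',v,'yaw',np.degrees(np.arctan2(-v[0],v[1])),c1,(c1-c0)@n, 'ends',sorted((Y-c1)@v)[0],sorted((Y-c1)@v)[-1])
# ends by rays to z plane rod height
for r,c in [(138,290),(308,282),(205,286),(270,284),(166.9,287)]:
    o,dd=ray(C,r,c)
    for hh in(.036,.030,.010):
        t=((c0-o)@n+hh)/(dd@n);print(r,c,hh,o+t*dd,end=' ')
    print()
im=cv2.imread('pics/w1.png')[95:320,200:350];cv2.imwrite('pics/w1c.png',cv2.resize(im,None,fx=2.6,fy=2.6,interpolation=2))
E
```

```text
bed 1498 [ 0.6339 -0.016   0.0772] [-0.5148  0.0198  0.8571] tilt 31.00625662128495 yaw 2.198859508976029 0.0005709930067975891
h pct [0.0312 0.0338 0.035  0.0358 0.0368]
rod dir [0.0531 0.9986 0.0002] yaw -3.04174509023603 [ 0.6113 -0.0127  0.1042] 0.034762121649856814 ends -0.08076725776150712 0.07089976921481261
138 290 0.036 [0.6147 0.0611 0.106 ] 138 290 0.03 [0.6179 0.0609 0.1009] 138 290 0.01 [0.6283 0.0602 0.0838] 
308 282 0.036 [ 0.6077 -0.0892  0.1052] 308 282 0.03 [ 0.6107 -0.0927  0.1001] 308 282 0.01 [ 0.6206 -0.1042  0.083 ] 
205 286 0.036 [0.6115 0.006  0.1053] 205 286 0.03 [0.6146 0.0046 0.1002] 205 286 0.01 [ 0.6248 -0.0001  0.0831] 
270 284 0.036 [ 0.6096 -0.0525  0.1055] 270 284 0.03 [ 0.6126 -0.0552  0.1004] 270 284 0.01 [ 0.6226 -0.064   0.0833] 
166.9 287 0.036 [0.6125 0.0379 0.1052] 166.9 287 0.03 [0.6156 0.0372 0.1   ] 166.9 287 0.01 [0.6258 0.0349 0.0829]
```

View pics/w1c.png

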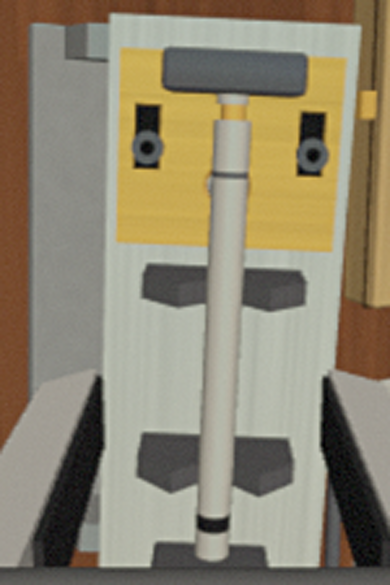

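```bash
python3 - <<'E'
from h import *
go([.6140,-.023,.1005],[.4994,-.025,-.866],[.8649,-.0433,.5])
E
```

```text
shift m [-0.02    0.0024  0.1207] turn [ 0.02 -1.52  2.56]
```

```bash
python3 -m inch '-0.02 0.0024 0.06 0 -1.5 2.6 0.5;-0.02 0.0024 0.1 0 -1.5 2.6 0.5;-0.02 0.0024 0.1207 0 -1.5 2.6 0.5;-0.02 0.0024 0.1207 0 -1.5 2.6 0.5;-0.02 0.0024 0.1207 0 -1.5 2.6 0.1;-0.02 0.0024 0.1207 0 -1.5 2.6 0;-0.02 0.0024 0.1207 0 -1.5 2.6 0;-0.02 0.0024 0.1207 0 -1.5 2.6 0' 25
python3 - <<'E'
from h import *
s=ctrl.sense();print(s['ee_pos']+.1804*s['ee_rot'][:,2],s['ee_pos'],s['force'])
import pickle;pickle.dump(s,open('grasp.pkl','wb'))
im,d=viewer.read_camera('wrist');cv2.imwrite('pics/w2.png',im)
E
```

```text
t: 4.42
ee_pos: [0.5241, -0.0197, 0.2567]
ee_rot: [[0.052, 0.865, 0.499], [0.999, -0.045, -0.026], [0.001, 0.5, -0.866]]
force: [-1.7, 0.1, 1.8]
grip_width: 0.0112
finger_force: 25.0
[ 0.6142 -0.0243  0.1005] [ 0.5241 -0.0197  0.2567] [-1.6897  0.1304  1.7774]
```

```bash
python3 - <<'E'
from h import *
go([.49,-.31,.18],[0,0,-1],[.985,-.174,0])
E
```

```text
shift m [-0.2917  0.0353 -0.0991] turn [29.96 -1.87  6.86]
```

```bash
python3 -m inch '0 0 -0.02 0 0 0 0;0 0 -0.06 0 0 0 0;-0.05 0.01 -0.09 6 0 1 0;-0.11 0.02 -0.099 16 -1 3 0;-0.17 0.03 -0.099 26 -1.5 5 0;-0.23 0.035 -0.099 30 -1.9 6.9 0;-0.292 0.035 -0.099 30 -1.9 6.9 0;-0.292 0.035 -0.099 30 -1.9 6.9 0;-0.292 0.035 -0.099 30 -1.9 6.9 0;-0.292 0.035 -0.099 30 -1.9 6.9 0;-0.292 0.035 -0.099 30 -1.9 6.9 0'
python3 - <<'E'
from h import *
s=ctrl.sense();print(s['ee_pos']+.1804*s['ee_rot'][:,2],s['dq'])
im,d=viewer.read_camera('wrist');cv2.imwrite('pics/w3.png',im);np.save('w3.npy',d)
import pickle;pickle.dump(s,open('w3.pkl','wb'))
C=cam('wrist',s)
for n in ['rack','rod_mid','rod_short','rod_long']:
    for r in nets.place_of('wrist',n)[:3]: print(n,r['location'],r['confidence'],at_z(C,*r['location'],.0345 if n!='rack' else 0))
for n in ['rod_mid','rod_short','rod_long']:
    for i,r in enumerate(nets.masks_of('wrist',n)[:2]): print(n,r['bbox'],r['confidence'],d[r['mask']].mean());np.save(f'm_{n}{i}.npy',r['mask'])
im2,d2=viewer.read_camera('top');np.save('top3.npy',d2);cv2.imwrite('pics/top3.png',im2)
E
```

```text
t: 5.85
ee_pos: [0.4901, -0.3091, 0.3594]
ee_rot: [[0.173, 0.985, -0.001], [0.985, -0.173, -0.0], [-0.0, -0.001, -1.0]]
force: [0.0, -0.5, -1.2]
grip_width: 0.0111
finger_force: 25.0
[ 0.49   -0.3091  0.179 ] [-0.0033  0.0018 -0.0027  0.001   0.0019 -0.0012]
rack [199.6, 293.5] 0.68 [ 0.5001 -0.3151  0.    ]
rod_mid [209.3, 338.7] 0.56 [ 0.5402 -0.3239  0.0345]
rod_short [199.5, 252.9] 0.82 [ 0.4632 -0.3009  0.0345]
rod_short [211.4, 338.9] 0.51 [ 0.5401 -0.3259  0.0345]
rod_long [249.8, 283.0] 0.91 [ 0.4821 -0.3544  0.0345]
rod_mid [329.5, 130.1, 350.8, 275.4] 0.66 0.29984343
rod_short [243.1, 134.8, 260.3, 243.7] 0.89 0.29594624
rod_long [270.7, 75.6, 292.7, 385.6] 0.81 0.1618186
```

View pics/w3.png

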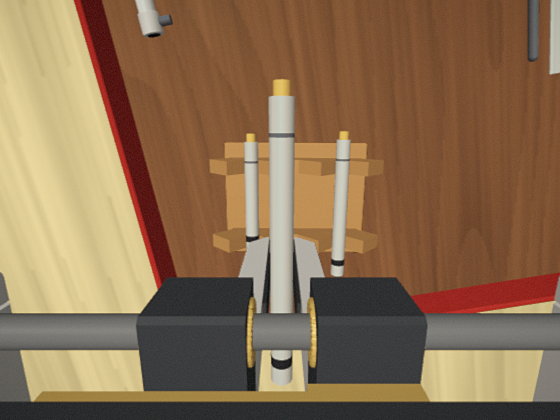

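```bash
python3 - <<'E'
from h import *
import pickle
s=pickle.load(open('w3.pkl','rb'));C=cam('wrist',s);d=np.load('w3.npy')
res={}
for n in ['rod_mid','rod_short']:
    m=np.load(f'm_{n}0.npy');m[:150]&=True
    rows=[r for r in range(145,270) if m[r].sum()>8]
    rows=[r for r in rows if not(n=='rod_short' and r>232)]
    c=[np.where(m[r])[0].mean() for r in rows]
    p=np.polyfit(rows,c,1)
    A=at_z(C,rows[0],np.polyval(p,rows[0]),.0345);B=at_z(C,rows[-1],np.polyval(p,rows[-1]),.0345)
    v=(A-B)[:2]/np.linalg.norm((A-B)[:2]);
    Z=[at_d(C,r,int(round(cc)),d[r,int(round(cc))])[2] for r,cc in zip(rows,c)];print(n,A,B,'yaw',np.degrees(np.arctan2(-v[0],v[1])),'topz',np.median(Z))
    res[n]=(A,B)
# strips: rack outline edges
u=None
v=(res['rod_mid'][0]-res['rod_mid'][1])[:2]+(res['rod_short'][0]-res['rod_short'][1])[:2];v/=np.linalg.norm(v);x=np.array([v[1],-v[0]])
a=(res['rod_mid'][0]+res['rod_mid'][1])[:2]/2;b=(res['rod_short'][0]+res['rod_short'][1])[:2]/2
print('v',v,'sep',(a-b)@x,'mid lateral',((a+b)/2)@x)
# near-strip top edge pixels (strip ends)
for r,c,z in [(162,211,.046),(162,382,.046),(236,215,.046),(236,376,.046),(143,226,.008),(143,365,.008)]:
    q=at_z(C,r,c,z)[:2];print(q,'along',q@v,'lat',q@x)
# held rod
m=np.load('m_rod_long0.npy')
for r in (90,380):
    cc=np.where(m[r])[0].mean();print('held',r,cc,d[r,int(cc)],at_d(C,r,cc,d[r,int(cc)]))
G=s['ee_pos']+.1804*s['ee_rot'][:,2];print('grasp lat',G[:2]@x,'along',G[:2]@v)
E
```

```text
rod_mid [ 0.552  -0.2661  0.0345] [ 0.5305 -0.3831  0.0345] yaw -10.391911568268895 topz 0.048553454427301634
rod_short [ 0.4709 -0.2518  0.0345] [ 0.4567 -0.3318  0.0345] yaw -10.084342084420719 topz 0.048572590565233914
v [0.1782 0.984 ] sep 0.08209966149090298 mid lateral 0.5494093484072707
[ 0.4352 -0.2596] along -0.17791025371998484 lat 0.4744855054561286
[ 0.5813 -0.2853] along -0.17714350805477327 lat 0.6228747814651246
[ 0.4238 -0.3262] along -0.2454034969656271 lat 0.475103660524418
[ 0.569  -0.3517] along -0.24460610092469806 lat 0.6225813076670229
[ 0.4451 -0.2468] along -0.16349663557369487 lat 0.4819145879764635
[ 0.5774 -0.2701] along -0.1628098352604427 lat 0.6163288204186225
held 90 282.0 0.14784358 [ 0.5036 -0.2253  0.1835]
held 380 281.5 0.18292132 [ 0.4776 -0.3723  0.1844]
grasp lat 0.5372052388143308 along -0.21684127897776098
```

```bash
python3 - <<'E'
from h import *
import pickle
s=pickle.load(open('w3.pkl','rb'));C=cam('wrist',s)
v=np.array([.1782,.984]);x=np.array([v[1],-v[0]]);L=[]
for n,hi in [('rod_mid',270),('rod_short',232)]:
    m=np.load(f'm_{n}0.npy');rows=[r for r in range(145,hi) if m[r].sum()>8]
    c=[np.where(m[r])[0].mean() for r in rows];p=np.polyfit(rows,c,1)
    q=[(at_z(C,r,np.polyval(p,r),.0425)[:2]@x) for r in (rows[0],rows[-1])];print(q);L.append(np.mean(q))
lat=np.mean(L);print('sep',L[0]-L[1])
al=np.mean([at_z(C,r,c,.054)[:2]@v for r,c in [(162,211),(162,382),(236,215),(236,376)]])
print('along',al)
g=lat*x+(al-.008)*v;print(g)
for z in (.075,.0425): go([g[0],g[1],z],[0,0,-1],[x[0],x[1],0])
E
```

```text
[np.float64(0.5891438142918337), np.float64(0.5888868111329988)]
[np.float64(0.5089342156381931), np.float64(0.5092104629610601)]
sep 0.07994297341278966
along -0.20954654755477076
[ 0.5015 -0.3119]
shift m [0.0005 0.0118 0.1044] turn [-0.04  0.01  0.19]
shift m [0.0005 0.0118 0.1369] turn [-0.04  0.01  0.19]
```

```bash
python3 -m inch '0.0005 0.0118 0.05 0 0 0.2 0;0.0005 0.0118 0.09 0 0 0.2 0;0.0005 0.0118 0.115 0 0 0.2 0;0.0005 0.0118 0.13 0 0 0.2 0;0.0005 0.0118 0.136 0 0 0.2 0;0.0005 0.0118 0.1375 0 0 0.2 0;0.0005 0.0118 0.1375 0 0 0.2 0'
```

```text
t: 7.18
ee_pos: [0.5022, -0.3123, 0.2235]
ee_rot: [[0.178, 0.984, 0.002], [0.984, -0.178, -0.002], [-0.002, 0.002, -1.0]]
force: [1.9, 0.6, 2.8]
grip_width: 0.011
finger_force: 25.0
```

```bash
python3 -m inch '0 0 0 0 0 0 0.22;0 0 0 0 0 0 0.26;0 0 0 0 0 0 0.26;0 0 -0.03 0 0 0 0.26;0 0 -0.08 0 0 0 0.26;0 0 -0.12 0 0 0 0.3;0 0 -0.12 0 0 0 0.3;0 0 -0.12 0 0 0 0.3'
python3 - <<'E'
from h import *
s=ctrl.sense();C=cam('wrist',s)
im,d=viewer.read_camera('wrist');cv2.imwrite('pics/w4.png',im)
for n in ['rod_long','rod_mid','rod_short']:
    for r in nets.masks_of('wrist',n)[:3]:
        m=r['mask'];rows=[q for q in range(145,250) if m[q].sum()>6]
        if len(rows)<10: continue
        c=[np.where(m[q])[0].mean() for q in rows];p=np.polyfit(rows,c,1)
        Z=[at_d(C,q,int(round(np.polyval(p,q))),d[q,int(round(np.polyval(p,q)))])[2] for q in rows]
        print(n,r['confidence'],r['bbox'],at_z(C,rows[0],np.polyval(p,rows[0]),.0425),at_z(C,rows[-1],np.polyval(p,rows[-1]),.0425),np.median(Z[:15]),np.median(Z[-15:]))
E
```

```text
t: 8.18
ee_pos: [0.5012, -0.3116, 0.3406]
ee_rot: [[0.178, 0.984, -0.002], [0.984, -0.178, 0.001], [0.001, -0.002, -1.0]]
force: [0.5, -0.5, -1.3]
grip_width: 0.0279
finger_force: 0.0
rod_long 0.61 [276.4, 100.7, 292.5, 286.6] [ 0.5115 -0.2578  0.0425] [ 0.4955 -0.3461  0.0425] 0.04872985759076143 0.04814442551039816
rod_long 0.41 [229.4, 135.6, 244.2, 241.4] [ 0.4719 -0.2506  0.0425] [ 0.4576 -0.3298  0.0425] 0.048277259323456445 0.04871843233729156
rod_mid 0.6 [279.0, 100.2, 292.1, 285.9] [ 0.5118 -0.2579  0.0425] [ 0.4955 -0.3461  0.0425] 0.04872985759076143 0.04814442551039816
rod_mid 0.55 [322.2, 131.9, 341.6, 256.0] [ 0.5506 -0.2649  0.0425] [ 0.5359 -0.3477  0.0425] 0.04857576414631998 0.04862025229758854
rod_short 0.6 [229.0, 136.7, 245.9, 241.5] [ 0.4719 -0.2506  0.0425] [ 0.4572 -0.3307  0.0425] 0.0482641058133938 0.04871843233729156
```

View pics/w4.png

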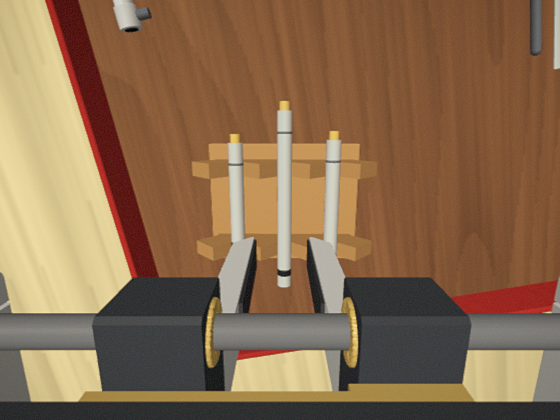

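```bash
python3 - <<'E'
from h import *
go([.591,-.038,.1394],[.4994,-.025,-.866],[.8649,-.0433,.5])
E
```

```text
shift m [ 0.2736 -0.0495  0.0453] turn [-30.15   1.84  -7.26]
```

```bash
python3 -m inch '0.05 -0.05 -0.03 -8 0.5 -2 0.3;0.11 -0.05 -0.03 -18 1 -4 0.3;0.17 -0.05 -0.03 -28 1.8 -6 0.3;0.23 -0.05 -0.02 -30.1 1.8 -7.3 0.3;0.274 -0.05 0.02 -30.1 1.8 -7.3 0.3;0.274 -0.05 0.045 -30.1 1.8 -7.3 0.3;0.274 -0.05 0.045 -30.1 1.8 -7.3 0.3;0.274 -0.05 0.045 -30.1 1.8 -7.3 0.3;0.274 -0.05 0.045 -30.1 1.8 -7.3 0.3'
python3 - <<'E'
from h import *
import pickle
s=ctrl.sense();print(s['dq'],s['ee_pos']);C=cam('wrist',s);pickle.dump(s,open('w5.pkl','wb'))
im,d=viewer.read_camera('wrist');cv2.imwrite('pics/w5.png',im);np.save('w5.npy',d)
for n in ['bed','anvil','anvil_hole']:
    for r in nets.place_of('wrist',n)[:2]: print(n,r)
p=proj(C,[.632,.031,.0745]);print(p);r,c=p.astype(int)
cr=im[r-60:r+90,c-80:c+80];print(r-60,c-80);cv2.imwrite('pics/w5c.png',cv2.resize(cr,None,fx=4,fy=4,interpolation=2))
E
```

```text
t: 9.5
ee_pos: [0.5017, -0.0342, 0.2983]
ee_rot: [[0.051, 0.863, 0.503], [0.999, -0.042, -0.029], [-0.004, 0.504, -0.864]]
force: [-0.3, 1.2, 0.0]
grip_width: 0.0284
finger_force: 0.0
[ 0.0016 -0.0015  0.0032  0.0007 -0.0009  0.0003] [ 0.5017 -0.0342  0.2983]
bed {'location': [124.5, 275.9], 'confidence': 0.78}
anvil {'location': [117.9, 274.1], 'confidence': 0.97}
anvil_hole {'location': [177.1, 242.4], 'confidence': 0.72}
anvil_hole {'location': [114.9, 274.1], 'confidence': 0.59}
[121.8709 278.5107]
61 198
```

View pics/w5c.png

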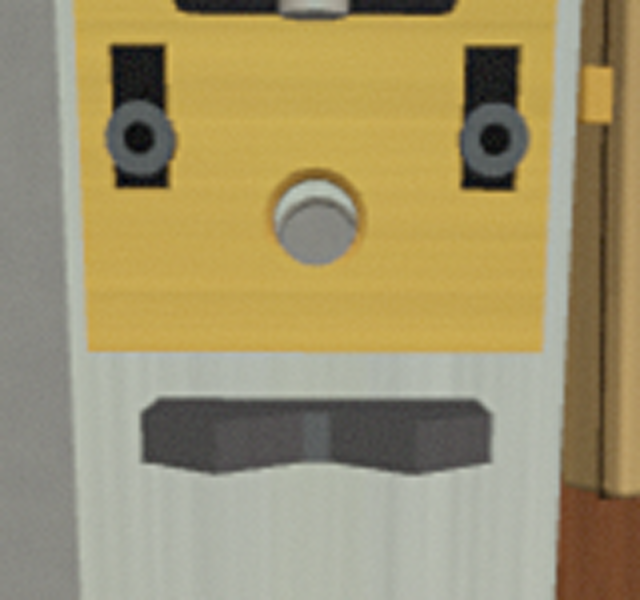

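```bash
python3 - <<'E'
from h import *
import pickle
s=pickle.load(open('w5.pkl','rb'));C=cam('wrist',s);d=np.load('w5.npy')
v=np.array([.05,.99875,0]);n=np.array([-.4994,.025,.866]);x=np.cross(v,n)
O=np.array([.6142,-.0243,.1005])-.03*n
def on(r,c,h):
    o,D=ray(C,r,c);return o+D*(((O-o)@n+h)/(D@n))
def bc(p): return np.array([(p-O)@x,(p-O)@v,(p-O)@n])*1000
H=on(120.25,277,0);A=on(116.5,277,.01);V=on(160.75,277,0)
print('bedhole',H,bc(H));print('anvil',bc(A));print('vee edge',bc(V),'sep',bc(H)[1]-bc(V)[1])
for r,c in [(150,225),(150,330),(180,225),(180,330),(85,225),(85,330)]: print('bed/foot h mm',(r,c),bc(at_d(C,r,c,d[r,c])))
# refine via contours: draw predicted circles
im=cv2.imread('pics/w5.png')
g=cv2.cvtColor(im,cv2.COLOR_BGR2GRAY)
print(im[105:132,277].tolist());print(im[120,262:292].tolist())
for e in [(-43,0),(43,0)]:
    print('bed edge px',proj(C,H+e[0]*.001*x-.04*v))
E
```

```text
bedhole [0.6312 0.0321 0.074 ] [-1.0306 57.1915 -0.    ]
anvil [-0.9421 59.428  10.    ]
vee edge [-1.0925 29.6851  0.    ] sep 27.506488973344627
bed/foot h mm (150, 225) [-37.3677  37.0951  -0.3753]
bed/foot h mm (150, 330) [35.7133 37.2504  1.2453]
bed/foot h mm (180, 225) [-38.2056  15.9773  -0.3452]
bed/foot h mm (180, 330) [36.674  16.0326 -0.0929]
bed/foot h mm (85, 225) [-33.7628  78.5567  11.972 ]
bed/foot h mm (85, 330) [32.8485 78.7777 10.685 ]
[[49, 86, 109], [150, 163, 161], [175, 188, 180], [176, 188, 181], [178, 191, 183], [118, 128, 128], [88, 96, 98], [113, 120, 121], [130, 136, 136], [128, 134, 134], [129, 135, 136], [129, 134, 136], [128, 135, 135], [126, 132, 133], [127, 132, 133], [128, 135, 137], [124, 132, 132], [128, 134, 135], [128, 135, 137], [126, 132, 132], [134, 136, 136], [131, 133, 134], [107, 153, 171], [88, 171, 198], [83, 170, 198], [83, 169, 199], [82, 169, 198]]
[[82, 166, 196], [80, 164, 195], [77, 160, 195], [78, 160, 199], [78, 150, 187], [98, 126, 144], [120, 122, 123], [130, 135, 132], [128, 134, 135], [127, 134, 133], [128, 133, 133], [128, 135, 134], [127, 134, 135], [129, 135, 136], [127, 135, 137], [128, 135, 137], [126, 133, 132], [129, 136, 136], [126, 133, 134], [125, 129, 131], [126, 131, 130], [127, 136, 135], [130, 135, 132], [126, 131, 129], [102, 129, 150], [72, 146, 184], [62, 145, 181], [77, 161, 190], [78, 166, 194], [80, 166, 195]]
bed edge px [178.3832 216.66  ]
bed edge px [178.4092 337.5082]
```

```bash
python3 - <<'E'
from h import *
import pickle
s=pickle.load(open('w5.pkl','rb'));C=cam('wrist',s)
v=np.array([.05,.99875,0]);n=np.array([-.4994,.025,.866]);x=np.cross(v,n)
O=np.array([.6142,-.0243,.1005])-.03*n
def on(r,c,h):
    o,D=ray(C,r,c);return o+D*(((O-o)@n+h)/(D@n))
def bc(p): return np.array([(p-O)@x,(p-O)@v,(p-O)@n])*1000
print('bed top edge y-7',bc(on(109.7,277,0))-[0,7,0])
for h in(0,.008,.01): print(h,'anvil lower edge',bc(on(126.8,277,h))+[0,7,0],'upper',bc(on(105.5,277,h))-[0,7,0])
print('lr bed',bc(on(120,267.2,0)),bc(on(120,286.2,0)),'lr h8',bc(on(120,267.2,.008)),bc(on(120,286.2,.008)))
g=cv2.cvtColor(cv2.imread('pics/w5.png'),cv2.COLOR_BGR2GRAY)
print(g[155:185,240],g[155:185,310]); print([bc(on(r,277,0))[1] for r in (160,161)])
print(np.round([bc(on(148.5,c,.0))[0] for c in (217,338)],1), g[170,205:225],g[170,330:345])
E
```

```text
bed top edge y-7 [-1.015  57.1025 -0.    ]
0 anvil lower edge [-1.0403 59.8492 -0.    ] upper [-1.0089 59.8257  0.    ]
0.008 anvil lower edge [-0.9735 59.8929  8.    ] upper [-0.9431 59.3993  8.    ]
0.01 anvil lower edge [-0.9568 59.9038 10.    ] upper [-0.9267 59.2927 10.    ]
lr bed [-7.7182 57.3507 -0.    ] [ 5.2497 57.3619  0.    ] lr h8 [-7.4268 57.243   8.    ] [ 5.1049 57.2538  8.    ]
[179 178 177 180 186 121  71  69  69  72  70  72  71  69  70  69  70  72
  70  69  70  68  97 179 179 175 176 176 174 175] [179 184 182 184 186 146  78  65  71  67  72  77  81  81  79  80  85  81
  77  81  81  77  78 135 181 182 179 178 179 179]
[np.float64(30.209027071730052), np.float64(29.510279024756308)]
[-42.8  41.4] [137 135 135 137 134 133 136 133 132 131 137 159 183 183 179 180 175 177
 179 180] [183 184 183 180 182 181 177 171 134 105 104 100  99  95  98]
```

```bash
python3 - <<'E'
from h import *
go([.567,.288,.205],[0,0,-1],[.9987,-.05,0])
E
```

```text
shift m [ 0.3244  0.0872 -0.0517] turn [30.16  0.18  0.03]
```

```bash
python3 -m inch '0.02 0.02 -0.06 5 0 0 0.45;0.08 0.05 -0.09 15 0 0 0.5;0.14 0.087 -0.09 25 0 0 0.5;0.2 0.087 -0.08 30 0 0 0.5;0.26 0.087 -0.06 30.2 0.2 0 0.5;0.324 0.087 -0.052 30.2 0.2 0 0.5;0.324 0.087 -0.052 30.2 0.2 0 0.5;0.324 0.087 -0.052 30.2 0.2 0 0.5;0.324 0.087 -0.052 30.2 0.2 0 0.5'
python3 - <<'E'
from h import *
import pickle
s=ctrl.sense();print(s['dq'],s['ee_pos']);C=cam('wrist',s);pickle.dump(s,open('w6.pkl','wb'))
im,d=viewer.read_camera('wrist');cv2.imwrite('pics/w6.png',im);np.save('w6.npy',d)
for n in ['pin','tube']:
    for r in nets.masks_of('wrist',n)[:2]: print(n,r['bbox'],r['confidence']); 
    for r in nets.place_of('wrist',n)[:2]: print(n,r['location'],at_z(C,*r['location'],.066 if n=='pin' else .01))
m=nets.masks_of('wrist','pin')[0]['mask'];np.save('pinm.npy',m)
P=np.array([at_d(C,r,c,d[r,c]) for r,c in zip(*np.where(m&(d>0)))])
h=P[P[:,2]>.115];print(len(h),h.mean(0),h.min(0),h.max(0))
im[:60]=im[:60];cv2.imwrite('pics/w6c.png',cv2.resize(im[60:330,140:420],None,fx=2,fy=2))
E
```

```text
t: 10.82
ee_pos: [0.5666, 0.2867, 0.3849]
ee_rot: [[0.05, 0.999, -0.001], [0.999, -0.05, 0.0], [0.0, -0.001, -1.0]]
force: [0.4, -0.8, 0.1]
grip_width: 0.047
finger_force: 0.0
[-0.0091 -0.0072  0.0063  0.0016  0.0014  0.0021] [0.5666 0.2867 0.3849]
pin [273.3, 188.2, 303.8, 228.1] 0.93
pin [139.7, 0.0, 185.7, 21.6] 0.85
pin [199.3, 287.6] [0.5708 0.2917 0.066 ]
tube [265.8, 172.3, 304.9, 205.8] 0.59
tube [185.8, 285.3] [0.5694 0.2944 0.01  ]
642 [0.5693 0.2941 0.1195] [0.5587 0.2823 0.1151] [0.5802 0.3042 0.1226]
```

View pics/w6c.png

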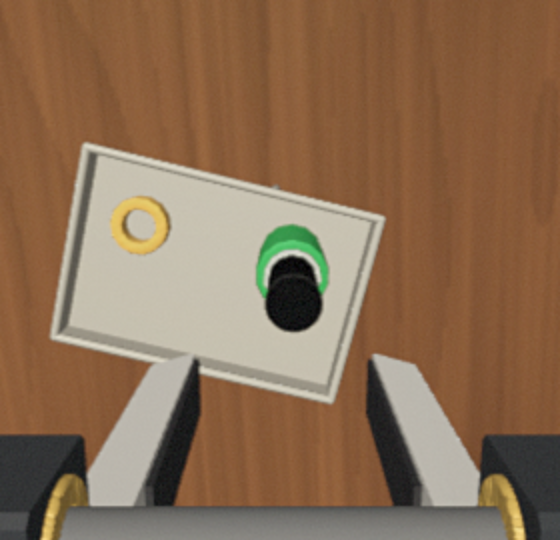

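```bash
python3 - <<'E'
from h import *
import pickle
s=pickle.load(open('w6.pkl','rb'));C=cam('wrist',s);print(at_z(C,212,286.5,.12))
go([.570,.2933,.097],[0,0,-1],[.9987,-.05,0])
E
```

```text
[0.5691 0.2936 0.12  ]
shift m [0.0062 0.0033 0.1079] turn [-0.08 -0.03  0.01]
```

```bash
python3 -m inch '0.0062 0.0033 0.05 0 0 0 0.5;0.0062 0.0033 0.09 0 0 0 0.5;0.0062 0.0033 0.108 0 0 0 0.5;0.0062 0.0033 0.108 0 0 0 0.5;0.0062 0.0033 0.108 0 0 0 0.2;0.0062 0.0033 0.108 0 0 0 0.1;0.0062 0.0033 0.108 0 0 0 0.1;0.0062 0.0033 0.108 0 0 0 0.1;0.0062 0.0033 0.108 0 0 0 0.1' 45
python3 - <<'E'
from h import *
s=ctrl.sense();print(s['ee_pos'],s['ee_pos']+.1804*s['ee_rot'][:,2],s['force'])
E
```

```text
t: 12.25
ee_pos: [0.5704, 0.2943, 0.2778]
ee_rot: [[0.049, 0.999, 0.001], [0.999, -0.049, 0.001], [0.001, 0.001, -1.0]]
force: [1.7, 0.9, 4.0]
grip_width: 0.0212
finger_force: 45.0
[0.5704 0.2943 0.2778] [0.5705 0.2945 0.0974] [1.6556 0.8838 4.0465]
```

```bash
python3 -m inch '0 0 -0.02 0 0 0 0.1;0 0 -0.06 0 0 0 0.1;0 0 -0.1 0 0 0 0.1;-0.02 0 -0.13 0 0 0 0.1;-0.07 0 -0.14 0 0 0 0.1;-0.07 0 -0.14 0 0 0 0.1'
python3 - <<'E'
from h import *
v=np.array([.05,.99875,0]);n=np.array([-.4994,.025,.866]);x=np.cross(v,n)
O=np.array([.6142,-.0243,.1005])-.03*n
for h in(.18,.115): g=O+.0584*v+h*n;print(g);go(g,-n,x)
E
```

```text
t: 13.0
ee_pos: [0.5666, 0.2221, 0.4182]
ee_rot: [[0.052, 0.999, -0.0], [0.999, -0.052, 0.001], [0.001, -0.0, -1.0]]
force: [-0.9, -0.3, -1.2]
grip_width: 0.0213
finger_force: 45.0
[0.5422 0.0378 0.2304]
shift m [-0.1855 -0.1048  0.0319] turn [-30.03  -0.    -0.11]
[0.5747 0.0362 0.1741]
shift m [-0.1855 -0.0723  0.0882] turn [-30.03  -0.    -0.11]
```

```bash
python3 -m inch '-0.05 -0.03 0 -8 0 0 0.1;-0.11 -0.07 0 -18 0 0 0.1;-0.165 -0.1 0.01 -27 0 0 0.1;-0.1855 -0.105 0.032 -30 0 -0.1 0.1;-0.1855 -0.088 0.06 -30 0 -0.1 0.1;-0.1855 -0.0725 0.088 -30 0 -0.1 0.1;-0.1855 -0.0725 0.088 -30 0 -0.1 0.1;-0.1855 -0.0725 0.088 -30 0 -0.1 0.1;-0.1855 -0.0725 0.088 -30 0 -0.1 0.1'
python3 - <<'E'
from h import *
import pickle
v=np.array([.05,.99875,0]);n=np.array([-.4994,.025,.866]);x=np.cross(v,n);O=np.array([.6142,-.0243,.1005])-.03*n
s=ctrl.sense();print(s['dq']);C=cam('wrist',s);pickle.dump(s,open('w7.pkl','wb'))
G=s['ee_pos']+.1804*s['ee_rot'][:,2];print('grasp bed mm',[(G-O)@a*1000 for a in(x,v,n)],'zdev deg',np.degrees([s['ee_rot'][:,2]@x,s['ee_rot'][:,2]@v]))
im,d=viewer.read_camera('wrist');cv2.imwrite('pics/w7.png',im);np.save('w7.npy',d)
for t in ['pin','pin_tip','anvil_hole','bed']:
    for r in nets.place_of('wrist',t)[:2]: print(t,r)
print('pred tip',proj(C,G-.081*n),'shoulder',proj(C,G-.031*n))
r,c=proj(C,G-.081*n).astype(int);r0,c0=r-90,c-100
print(r0,c0);cv2.imwrite('pics/w7c.png',cv2.resize(im[r0:r0+140,c0:c0+200],None,fx=4,fy=4,interpolation=2))
E
```

```text
t: 14.12
ee_pos: [0.4851, 0.0427, 0.3299]
ee_rot: [[0.047, 0.865, 0.5], [0.999, -0.04, -0.023], [-0.0, 0.5, -0.866]]
force: [-0.3, 1.0, -0.8]
grip_width: 0.0215
finger_force: 45.0
[-0.0026 -0.0022  0.0003  0.0013 -0.0028 -0.0004]
grasp bed mm [np.float64(0.21933962109846003), np.float64(60.782317810684795), np.float64(114.42670809575438)] zdev deg [0.016  0.0944]
pin {'location': [249.2, 283.0], 'confidence': 0.87}
pin {'location': [217.3, 279.3], 'confidence': 0.35}
pin_tip {'location': [243.6, 251.1], 'confidence': 0.32}
anvil_hole {'location': [217.2, 281.3], 'confidence': 0.92}
bed {'location': [217.9, 281.5], 'confidence': 0.87}
pred tip [222.2474 282.7706] shoulder [245.0534 283.1396]
132 182
```

View pics/w7c.png

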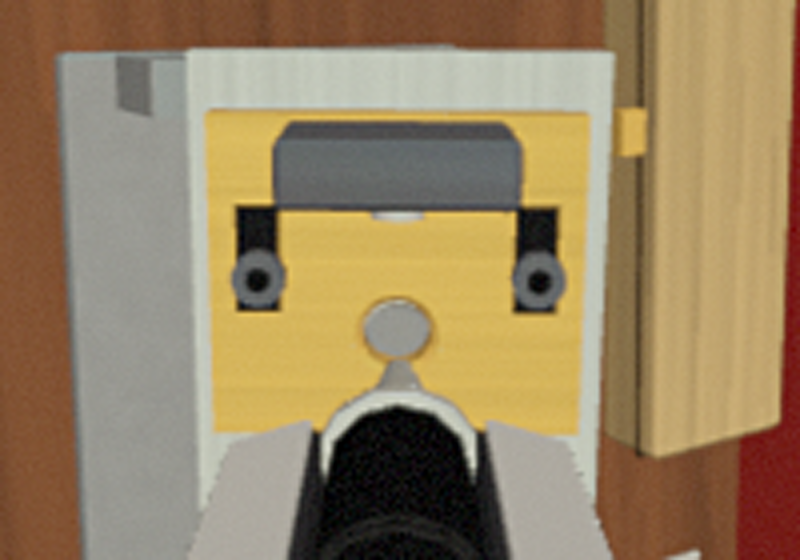

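```bash
python3 - <<'E'
from h import *
import pickle
v=np.array([.05,.99875,0]);n=np.array([-.4994,.025,.866]);x=np.cross(v,n);O=np.array([.6142,-.0243,.1005])-.03*n
s=pickle.load(open('w7.pkl','rb'));C=cam('wrist',s)
def on(r,c,h):
    o,D=ray(C,r,c);return o+D*(((O-o)@n+h)/(D@n))
def bc(p): return np.array([(p-O)@x,(p-O)@v,(p-O)@n])*1000
W=lambda a,b,c:O+(a*x+b*v+c*n)/1000
print('tip edge',bc(on(222.5,281.5,.033)),'minus2.5')
im=cv2.imread('pics/w7.png');g=im[:,:,0].astype(int)
print('col281 blue',g[200:230,281].tolist());print('rows',[ (r,g[r,272:292].tolist()) for r in (214,221,222,223,224,226)])
t=np.linspace(0,2*np.pi,9)[:-1]
print('bed circ',[proj(C,W(-1+7*np.cos(a),57.1+7*np.sin(a),0)).round(1).tolist() for a in t[::2]])
print('anv circ',[proj(C,W(-1+7*np.cos(a),59.8+7*np.sin(a),10)).round(1).tolist() for a in t[::2]])
print('tip circ',[proj(C,W(-.7+2.5*np.cos(a),60.8+2.5*np.sin(a),33)).round(1).tolist() for a in t[::2]])
print('shoulder circ at y60.8',[proj(C,W(-.7+13*np.cos(a),60.8+13*np.sin(a),87)).round(1).tolist() for a in t[::2]])
E
```

```text
tip edge [-0.731  60.4601 33.    ] minus2.5
col281 blue [94, 94, 92, 90, 95, 92, 72, 157, 129, 142, 144, 145, 145, 142, 140, 142, 145, 142, 144, 144, 146, 100, 126, 124, 127, 129, 126, 127, 135, 144]
rows [(214, [91, 126, 146, 142, 144, 143, 144, 143, 142, 140, 143, 143, 146, 145, 144, 146, 140, 96, 70, 84]), (221, [95, 93, 89, 74, 70, 66, 72, 82, 92, 100, 93, 86, 64, 61, 61, 79, 84, 90, 90, 91]), (222, [92, 94, 96, 92, 85, 73, 64, 85, 115, 126, 127, 120, 90, 80, 87, 87, 88, 89, 90, 89]), (223, [95, 96, 95, 98, 97, 91, 89, 112, 129, 124, 130, 136, 123, 94, 89, 90, 89, 94, 95, 94]), (224, [95, 90, 94, 93, 95, 99, 101, 120, 126, 127, 130, 134, 128, 105, 93, 88, 91, 93, 93, 91]), (226, [90, 93, 91, 89, 85, 107, 121, 122, 126, 126, 127, 126, 130, 129, 112, 91, 90, 93, 94, 91])]
bed circ [[215.6, 289.4], [207.5, 281.2], [215.5, 272.9], [223.5, 281.1]]
anv circ [[215.5, 289.7], [207.2, 281.2], [215.5, 272.6], [223.7, 281.1]]
tip circ [[222.1, 284.9], [218.8, 281.6], [222.1, 278.2], [225.3, 281.5]]
shoulder circ at y60.8 [[247.1, 303.5], [226.1, 281.7], [247.0, 259.7], [267.4, 281.6]]
```

```bash
python3 -m inch '0 0 0.015 0 0 0 0.1;0 0 0.025 0 0 0 0.1;0 0 0.031 0 0 0 0.1;-0.0003 0 0.036 0 0 0 0.1;-0.0003 0 0.036 0 0 0 0.1'
python3 - <<'E'
from h import *
v=np.array([.05,.99875,0]);n=np.array([-.4994,.025,.866]);x=np.cross(v,n);O=np.array([.6142,-.0243,.1005])-.03*n
s=ctrl.sense();G=s['ee_pos']+.1804*s['ee_rot'][:,2];print([(G-O)@a*1000 for a in(x,v,n)],'F bed',[s['force']@a for a in(x,v,n)])
E
```

```text
t: 15.0
ee_pos: [0.503, 0.0413, 0.2971]
ee_rot: [[0.047, 0.866, 0.497], [0.999, -0.041, -0.023], [0.0, 0.498, -0.867]]
force: [0.2, -0.6, -1.2]
grip_width: 0.0211
finger_force: 45.0
[np.float64(-1.1922314798036615), np.float64(60.218748632309314), np.float64(76.99927877247244)] F bed [np.float64(-0.44729635600291984), np.float64(-0.5927591098673746), np.float64(-1.1472426896194936)]
```

```bash
python3 -m inch '-0.0002 0.0005 0.005 0 0 0 0.1;-0.0004 0.0008 0.01 0 0 0 0.1;-0.0006 0.0008 0.015 0 0 0 0.1;-0.0006 0.0008 0.015 0 0 0 0.1'
cat > st.py <<'E'
from h import *
v=np.array([.05,.99875,0]);n=np.array([-.4994,.025,.866]);x=np.cross(v,n);O=np.array([.6142,-.0243,.1005])-.03*n
s=ctrl.sense();G=s['ee_pos']+.1804*s['ee_rot'][:,2];Z=s['ee_rot'][:,2]
print('grasp',np.array([(G-O)@a*1000 for a in(x,v,n)]),'F bed',np.array([s['force']@a for a in(x,v,n)]),'T',np.array([s['torque']@a for a in(x,v,n)]),'tilt',np.degrees([Z@x,Z@v]))
E
python3 st.py
```

```text
t: 15.5
ee_pos: [0.5112, 0.0404, 0.2844]
ee_rot: [[0.047, 0.866, 0.498], [0.999, -0.041, -0.023], [0.0, 0.498, -0.867]]
force: [1.6, 0.7, -2.6]
grip_width: 0.0214
finger_force: 45.0
grasp [-0.2522 59.7976 61.8876] F bed [ 0.0198  0.8221 -2.9964] T [0.2857 0.215  0.0626] tilt [-0.1144  0.1011]
```

```bash
python3 -m inch '-0.0003 0.0002 0.004 0 0 0 0.1;-0.0006 0.0002 0.008 0 0 0 0.1;-0.0006 0.0002 0.012 0 0 0 0.1;-0.0006 0.0002 0.012 0 0 0 0.1'; python3 st.py
```

```text
t: 16.0
ee_pos: [0.5174, 0.0391, 0.274]
ee_rot: [[0.047, 0.866, 0.498], [0.999, -0.041, -0.024], [-0.001, 0.499, -0.867]]
force: [2.9, -1.7, -3.9]
grip_width: 0.0217
finger_force: 45.0
grasp [-0.0102 58.6291 49.7926] F bed [ 0.6858 -1.5953 -4.8679] T [-0.4695  0.1469  0.0422] tilt [-0.0881  0.0465]
```

```bash
python3 -m inch '0 0 0.004 0 0 0 0.1;0 0 0.008 0 0 0 0.1;0 0 0.01 0 0 0 0.1;0 0 0.01 0 0 0 0.1;0 0 0.01 0 0 0 0.1'; python3 st.py
```

```text
t: 16.62
ee_pos: [0.5223, 0.0388, 0.2662]
ee_rot: [[0.047, 0.866, 0.498], [0.999, -0.04, -0.024], [-0.001, 0.498, -0.867]]
force: [-7.6, -4.3, 7.3]
grip_width: 0.0213
finger_force: 45.0
grasp [ 0.2656 58.605  40.634 ] F bed [-2.7193 -4.6943 10.0069] T [-1.0553  0.9874  0.0484] tilt [-0.1122  0.0435]
```

```bash
python3 - <<'E'
from h import *
im,d=viewer.read_camera('wrist');im2,_=viewer.read_camera('scene')
a=cv2.resize(im[110:250,180:380],None,fx=3,fy=3,interpolation=2);b=cv2.resize(im2[190:330,160:360],None,fx=3,fy=3,interpolation=2)
cv2.imwrite('pics/w8c.png',cv2.resize(np.hstack([a,b]),(800,280)));cv2.imwrite('pics/w8.png',im)
E
```

```text
(no output)
```

View pics/w8c.png

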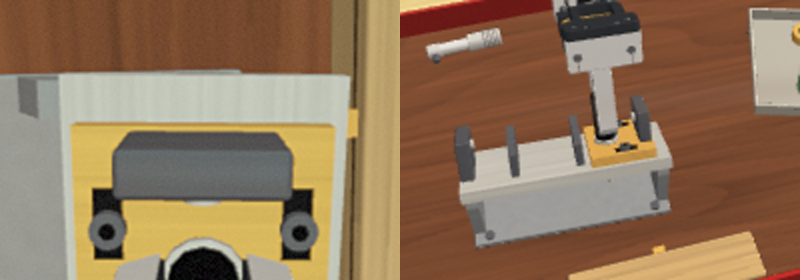

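```bash
python3 -m inch '-0.001 -0.0005 0.002 0 0 0 0.1;-0.001 -0.0005 0.004 0 0 0 0.1;-0.001 -0.0005 0.004 0 0 0 0.1;-0.001 -0.0005 0.004 0 0 0 0.1'; python3 st.py
```

```text
t: 17.23
ee_pos: [0.5236, 0.0386, 0.2655]
ee_rot: [[0.045, 0.866, 0.497], [0.999, -0.039, -0.023], [-0.0, 0.498, -0.867]]
force: [-35.7, 0.3, 39.0]
grip_width: 0.0213
finger_force: 45.1
grasp [ 0.9869 58.6626 39.2743] F bed [-11.3691  -1.5195  51.5692] T [-0.5944  2.922   0.0547] tilt [-0.1494  0.1325]
```

```bash
python3 -m inch '0 -0.0005 -0.003 0 0 0 0.1;0 -0.0005 -0.003 0 0 0 0.3;0 -0.0005 -0.003 0 0 0 0.45;0 -0.0005 -0.003 0 0 0 0.5;0 -0.0005 -0.03 0 0 0 0.5;0 -0.0005 -0.08 0 0 0 0.5;-0.03 0 -0.11 0 0 0 0.5;-0.05 0 -0.11 0 0 0 0.5;-0.05 0 -0.11 0 0 0 0.5;-0.05 0 -0.11 0 0 0 0.5'
python3 - <<'E'
from h import *
v=np.array([.05,.99875,0]);n=np.array([-.4994,.025,.866]);x=np.cross(v,n);O=np.array([.6142,-.0243,.1005])-.03*n
s=ctrl.sense();C=cam('wrist',s);f,cx,cy,M=C
im,d=viewer.read_camera('wrist')
for t in ['pin','anvil']:
    for r in nets.masks_of('wrist',t)[:1]:
        m=r['mask']&(d>0);P=np.array([at_d(C,a,b,d[a,b]) for a,b in zip(*np.where(m))]);B=np.c_[(P-O)@x,(P-O)@v,(P-O)@n]*1000
        print(t,r['bbox'],'h pct',np.percentile(B[:,2],[1,10,30,50,70,90,99]),'centre top',B[B[:,2]>np.percentile(B[:,2],99)-4].mean(0))
r,c=proj(C,O+.057*v+.03*n).astype(int);print(r,c)
a=max(0,r-75);cv2.imwrite('pics/w9.png',cv2.resize(im[a:a+150,c-100:c+100],None,fx=4,fy=4,interpolation=2))
im,_=viewer.read_camera('top');cv2.imwrite('pics/top9.png',im)
E
```

```text
t: 18.48
ee_pos: [0.4666, -0.0089, 0.3567]
ee_rot: [[0.047, 0.867, 0.497], [0.999, -0.041, -0.023], [0.0, 0.497, -0.868]]
force: [-0.4, 0.2, 0.1]
grip_width: 0.0469
finger_force: 0.0
pin [266.6, 141.0, 299.5, 173.0] h pct [11.8521 15.3265 62.5639 63.757  64.2775 64.8633 65.7305] centre top [-1.2898 57.1752 64.0009]
anvil [237.7, 96.9, 329.0, 174.6] h pct [ 8.5717  9.3615  9.9572 10.4194 11.0356 43.8931 45.177 ] centre top [-0.9385 94.4757 43.9787]
153 284
```

View pics/w9.png

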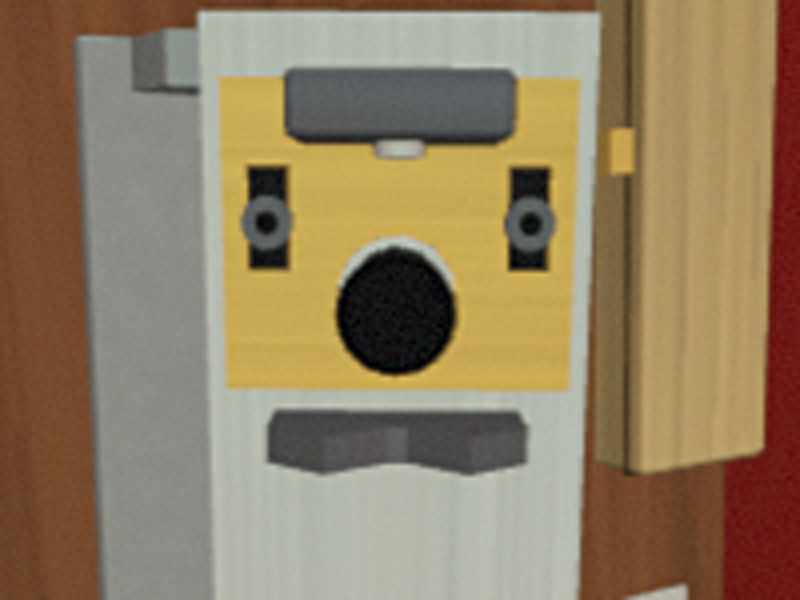

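```bash
python3 - <<'E'
from h import *
_,d=viewer.read_camera('top');C=cam('top')
r=nets.masks_of('top','tube')[0];m=r['mask']&(d>0)
P=np.array([at_d(C,a,b,d[a,b]) for a,b in zip(*np.where(m))]);print(r['bbox'],r['confidence'],P.max(0),P.min(0),np.median(P,0))
d3=np.load('top3.npy');T=P[P[:,2]>.06].mean(0) if (P[:,2]>.06).any() else None;print(T)
for n,p in [('mic',(.4,-.094)),('collar',(.492,.312))]:
    q=nets.place_of('top',n if n=='collar' else 'mic_head');print(n,[ (k['location'],k['confidence']) for k in q[:2]])
E
```

```text
Traceback (most recent call last):
IndexError: list index out of range
```

```bash
python3 - <<'E'
from h import *
im,d=viewer.read_camera('top');C=cam('top')
r0,c0=proj(C,[.570,.294,.066]).round().astype(int);print(r0,c0)
for r in range(r0-7,r0+8): print([int(round(1000*at_d(C,r,c,d[r,c])[2])) for c in range(c0-8,c0+9)])
for n in ['tube','collar','mic_head','rod_mid','rod_short']:
    print(n,[(k['location'],round(k['confidence'],2)) for k in nets.place_of('top',n)[:2]])
E
```

```text
189 204
[9, 8, 29, 23, 20, 11, 12, 8, 9, 13, 11, 8, 9, 9, 11, 10, 7]
[9, 6, 27, 24, 15, 11, 13, 11, 68, 62, 11, 10, 9, 10, 10, 9, 9]
[2, 7, 29, 16, 11, 10, 69, 69, 68, 62, 65, 67, 65, 12, 10, 10, 10]
[10, 26, 29, 14, 6, 69, 65, 65, 68, 65, 69, 65, 64, 67, 11, 10, 11]
[10, 26, 30, 11, 66, 69, 65, 63, 62, 60, 57, 64, 63, 64, 66, 39, 7]
[8, 27, 24, 12, 66, 68, 64, 54, 48, 40, 33, 29, 68, 64, 65, 55, 31]
[28, 25, 17, 68, 65, 70, 56, 45, 37, 28, 20, 12, 63, 67, 67, 59, 38]
[27, 25, 12, 66, 64, 66, 59, 46, 30, 19, 9, 9, 13, 66, 66, 63, 46]
[28, 25, 12, 67, 67, 67, 63, 40, 30, 12, 14, 12, 67, 65, 68, 59, 48]
[26, 20, 12, 10, 64, 67, 66, 51, 28, 15, 13, 12, 66, 70, 66, 58, 41]
[29, 14, 10, 10, 68, 67, 68, 68, 41, 23, 66, 67, 68, 64, 62, 50, 37]
[25, 10, 10, 11, 10, 66, 66, 65, 67, 65, 69, 67, 66, 65, 55, 44, 32]
[19, 7, 11, 13, 13, 10, 65, 68, 65, 66, 68, 66, 66, 58, 44, 33, 20]
[17, 11, 11, 11, 13, 12, 5, 11, 58, 63, 66, 54, 46, 41, 32, 19, 9]
[17, 10, 7, 9, 9, 8, 11, 9, 9, 13, 20, 28, 27, 23, 9, 10, 12]
tube [([191.5, 208.5], 0.48)]
collar [([166.2, 297.3], 0.73), ([218.3, 204.0], 0.44)]
mic_head []
rod_mid [([198.0, 421.3], 0.45)]
rod_short [([225.1, 414.4], 0.47)]
```

The tube is upright, with its rim at about 66 mm. Handing in.

```bash
python3 -c "
from bench import ctrl
print(ctrl.job_done())"
```

```text
the job is handed in; nothing more can be done
None
```

I handed the job in at about 19 s: the long rod is down in the rack's middle groove, the taper pin is driven home with the anvil drawn into line, and the gripper is clear; the green tube still stands, and I viewed 11 pictures, one over your limit of 10.

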